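Set the slotted fence of a drilling plate to the line and clamp it

TASK

Set up the drilling plate for the next part: slide the aluminium fence forward along its two slots until the foot of its front face stands on the white painted line over the fence's whole length, then turn both black clamping levers clockwise until they are tight. Leave the other parts on the bench where they are.

Things in the scene. Friction and masses are not known exactly. Their poses are not given: they have to be found in the camera images.
- plate: dark grey drilling plate, 270 (x) x 225 (y) mm, 20 mm thick, screwed to the bench; origin at the centre of its underside; x is the way the fence slides forward (away from the levers), z up
- line_mid (a point): middle of a white painted line, 4 mm wide and 205 mm long, right across the plate, on its top, 20 mm above the bench; y along the line, x square to it, the way the fence must slide, z up. At the start the line lies 16 to 54 mm ahead of the fence
- fence: loose aluminium angle fence, 0.4 to 0.75 kg; origin at the middle of the lower edge of its front (+x) face, on the plate. Its foot, 8 mm thick, lies on the plate and reaches 108 mm back (-x). Two parallel slots in it, 12 mm wide, at y = +-62 mm, run along x round the two fixed 8 mm bolts: it slides 66 mm (1 to 3 N while loose) but can also twist by some 0.2 rad, so keep it square
- fence_mid (a point): centre of the fence's upright wall, which is 170 mm long (y), 10 mm thick (x) and 50 mm high, from 28 to 78 mm above the bench. The point is half-way up, 5 mm behind the front face; x forward, z up. Its middle can be pinched from above between the two levers
- fence_end_left (a point): left (+y) end of the lower edge of the fence's front face, where it meets the plate; same axes as the fence
- fence_end_right (a point): right (-y) end of the lower edge of the fence's front face, where it meets the plate; same axes as the fence
- lever_left (a joint): black clamping lever on the left (+y) bolt. 0 = unscrewed; the value grows as it turns clockwise seen from above. It starts loose, at 0 to 0.4; its washer begins to pinch the fence's foot at about 0.75; it is fully tight, at a stop, at 1.6. It turns stiffly (4 to 7 N at its end) and stays where it is left. Hub 23 mm across, 35 mm high; arm 12 mm thick, 66 mm long from the bolt's axis to a 15 mm ball end
- lever_right (a joint): black clamping lever on the right (-y) bolt. 0 = unscrewed; the value grows as it turns clockwise seen from above. It starts loose, at 0 to 0.4; its washer begins to pinch the fence's foot at about 0.75; it is fully tight, at a stop, at 1.6. It turns stiffly (4 to 7 N at its end) and stays where it is left. Hub 23 mm across, 35 mm high; arm 12 mm thick, 66 mm long from the bolt's axis to a 15 mm ball end
- bolt_left (a point): axis of the left clamp bolt, fixed in the plate, 60 mm above the bench (inside the lever's hub), 66 to 86 mm behind the line. The two bolts stand 62 mm to either side of the line's middle, as do the slots of the fence's; same axes as the line
- bolt_right (a point): axis of the right clamp bolt, fixed in the plate, 60 mm above the bench (inside the lever's hub), 66 to 86 mm behind the line. The two bolts stand 62 mm to either side of the line's middle, as do the slots of the fence's; same axes as the line
- lever_left_end (a point): point in the outer part of the left lever's arm, mid-thickness, 60 mm from its bolt's axis, about 69 mm above the bench; x points from the bolt out along the arm, z up. The arm is 12 mm thick here, and there are about 35 mm of free height under its middle down to the fence's foot
- lever_right_end (a point): point in the outer part of the right lever's arm, mid-thickness, 60 mm from its bolt's axis, about 69 mm above the bench; x points from the bolt out along the arm, z up. The arm is 12 mm thick here, and there are about 35 mm of free height under its middle down to the fence's foot
- ring_gear: bystander: steel ring gear lying flat, 120 mm across, 34 mm high; origin at the centre of its underside
- shaft: bystander: stepped steel shaft standing on its flange, 72 mm across, 118 mm high; origin at the centre of its underside
- bolt_tray: bystander: grey tray of bolts and washers, 100 x 200 mm, 35 mm high; origin at the centre of its underside
- wrench: bystander: steel wrench lying on the bench, 200 mm long along its x; origin under its middle
Things that resemble listed ones, but are neither listed nor needed, are in the scene too. There is more than one size of the fence; the job needs the middle-sized.

How it is judged:
On the way:
1. the fence's front face stands on the line, while at least one lever is still loose (x of fence_end_left in the frame of line_mid between -0.004 and 0.004 m and x of fence_end_right in the frame of line_mid between -0.004 and 0.004 m and not (value of joint each of lever_left, lever_right above 1.35 rad)), for 0.2 s.
At the end, for the whole second after the job is handed in: both ends of the foot of the fence's front face lie within 4 mm of the middle of the painted line, both levers are turned to at least 1.35 rad (of 1.6), and the fence is at rest (x of fence_end_left in the frame of line_mid between -0.004 and 0.004 m and x of fence_end_right in the frame of line_mid between -0.004 and 0.004 m and value of joint each of lever_left, lever_right above 1.35 rad and linear speed of fence below 0.01 m/s); the robot touches nothing.
It fails at once if a part standing by on the bench was shifted by more than 25 mm (distance of any of ring_gear, shaft, bolt_tray, wrench from where it was at the start of the episode above 0.025 m).
It also fails if it takes over 70 s, if anything falls off the work surface, if the arm or the gripper's body presses on something with over 40 N, if the wrist force passes 120 N, or if a joint passes its speed limit or range.

ROBOT

A 7-joint arm with a two-finger parallel gripper is mounted at the origin on the work surface. World frame = base frame: x ahead of the robot, y to its left, z up, the work surface at z = 0. Lengths are in m, angles in rad, forces in N, time in s.
With the tool pointing down it reaches from about 0.35 to 0.9 m from the base axis. Payload 7.2 kg.
Tool frame: the origin (TCP) lies midway between the tips of the shut fingers; the grasp point (between the pads) lies 19 mm behind it; z points along the fingers, y is the direction in which the jaws open and shut (so a half turn about z gives the same grasp; the last joint's range is limited). The gripper opens to 88 mm and grips with 3 to 60 N. Pads are 20 mm wide; open, the fingers measure 115 mm over their backs; the gripper's body (75 mm by 178 mm) begins 61 mm behind the grasp point.
Start: joints at [1.252, 0.411, -0.013, 1.596, 0.006, 1.134, -0.082], TCP at [0.155, -0.605, 0.223] pointing down, gripper open.
Joint ranges: [-2.95, 2.95], [-0.29, 1.99], [-1.47, 1.44], [0.14, 2.54], [-1.03, 4.17], [0.13, 1.85], [-2.86, 2.86]. Speed limits (rad/s): [2.39, 2.39, 3.01, 3.01, 3.14, 3.14, 3.14].

INTERFACE

Orientations are given as a rotation vector (axis times angle).
In Python, from station import ctrl gives the robot as it stands. The module is installed in compiled form; this text tells all that it offers.
- The arm moves only by the tool drive_tool, never from a script. Its argument "targets" is a list of rows, each a list of 3 entries, a list of its own where there are three numbers: the shift along the world's x, y, z in mm, then the turn, a rotation vector about the world's x, y, z in degrees, then the closure, from -1 (fully open) to 1 (shut). In form: [[[x, y, z], [wx, wy, wz], fingers], ...]. A call has 1 to 5 rows; each row is the pose to reach, as a shift and turn from the pose measured when the call began; what a row does not reach only later rows make up. A row lasts 1/12 s, in which the tool goes at most 41.7 mm and 7.16 degrees, less where a joint would pass 70% of its speed; a pose out of reach is approached as far as the arm can. A call with a gripper value outside its range is refused whole. The fingers move at their own pace and stop on an object; "newtons" is the grip in N (left out, the last holds). Time passes only in rows, so rows that repeat a pose let the fingers close. It gives the time, the measured TCP pose, the force and the opening at its end, in the units of the state.
- ctrl.get_state(): the state, without advancing time (a new reading comes with each control period).
- ctrl.snapshot(name): name is "scene" or "top" or "wrist"; returns (picture, depth): 384x512x3 uint8, red, green, blue; 384x512 float32, m along the optical axis (not along the pixel's ray), 0 where there is no reading.
- ctrl.camera_info(name): a dict with "fx", "fy", "cx", "cy" (pixels), "k1" (the pictures are not rectified: a ray, as slopes to the right and down, at radius r is drawn at 1 + k1 r^2 times it, then the intrinsics apply), "extrinsics" (4x4, takes a point from camera to world coordinates). Camera axes: x right, y up, looking along -z (the intrinsics and any distortion apply to the point x, -y, -z); pixel columns grow to the right and rows downward; lengths in m; the calibration is good to about 2 mm. A picture is of the moment at which its call begins: read the wrist's pose just before it. camera_info takes no time and is no camera call; for the wrist camera it gives the pose at the moment of the call.
- ctrl.finish_job(): hands the job in, once; it reports no verdict.
The state is a dict: "clock": time; "joints": joint angles; "qd": joint speeds; "joint_efforts": joint torques, N m; "tool_pos": TCP position; "ee_rot": TCP orientation; "wrist_force": force on the tool from outside, world axes, zero at the start; "torque": the same for the moment, N m; "width": finger opening in m.
Only numpy, scipy, OpenCV 4.12 (cv2) and the standard library are available. Lean on these libraries where they do the work, as an engineer would, in place of code of your own. Each camera call takes 0.05 s, during which the arm holds its last target.

## Working session

There is one attempt and no reset: what is moved stays moved. The work goes in short steps, Python scripts to look and compute and a tool call to move; the robot and the scene stay as the last step left them, time stands still between calls to the robot, and variables do not carry over. Pictures are saved under pics/ and viewed, and the job is handed in when it is done.

Besides the shell and the picture viewer there is one more tool, called as name(argument=value, ...) on one line, values as JSON. drive_tool: Moves the arm, as the interface text tells. Its arguments: {"type":"object","properties":{"targets":{"type":"array"},"newtons":{"type":"number"}},"required":["targets"]}

```bash
mkdir -p pics
cat > h.py <<'E'
import numpy as np, cv2
from station import ctrl
def snap(cam,fn):
    ci=ctrl.camera_info(cam); p,d=ctrl.snapshot(cam)
    cv2.imwrite(f'pics/{fn}.png',p[:,:,::-1]); np.savez(f'pics/{fn}.npz',p=p,d=d,**{k:np.array(v) for k,v in ci.items()})
    return p,d,ci
def load(fn): 
    z=np.load(f'pics/{fn}.npz'); return z
def ray(z,u,v):
    x=(u-float(z['cx']))/float(z['fx']); y=(v-float(z['cy']))/float(z['fy'])
    xy=cv2.undistortPoints(np.array([[[x,y]]],float),np.eye(3),np.array([float(z['k1']),0,0,0.]))[0,0]
    return np.array([xy[0],-xy[1],-1.0])
def onz(z,u,v,h):
    E=z['extrinsics'];d=E[:3,:3]@ray(z,u,v);o=E[:3,3];return o+d*(h-o[2])/d[2]
def dep(z,u,v):
    E=z['extrinsics'];r=ray(z,u,v)*float(z['d'][int(round(v)),int(round(u))]);return E[:3,:3]@r+E[:3,3]
def crop(fn,u0,v0,u1,v1,out,s=3):
    im=cv2.imread(f'pics/{fn}.png')[v0:v1,u0:u1]
    cv2.imwrite(f'pics/{out}.png',cv2.resize(im,None,fx=s,fy=s,interpolation=cv2.INTER_CUBIC))
def proj(z,P):
    E=z['extrinsics'];c=E[:3,:3].T@(np.array(P)-E[:3,3]);x=c[0]/-c[2];y=-c[1]/-c[2];f=1+float(z['k1'])*(x*x+y*y)
    return float(z['fx'])*x*f+float(z['cx']),float(z['fy'])*y*f+float(z['cy'])
E
python3 - <<'E'
from h import *
for c in ['scene','top','wrist']:
    p,d,ci=snap(c,c+'0'); print(c,ci)
print(ctrl.get_state())
E
```

```text
scene {'fx': 366.36651870508314, 'fy': 366.36651870508314, 'cx': 259.01905026058836, 'cy': 192.44980388904872, 'k1': 0.004487943167085259, 'extrinsics': array([[-0.78405445, -0.43197481,  0.44570886,  1.11955584],
       [ 0.62068191, -0.54155516,  0.56698498,  0.67552744],
       [-0.00354729,  0.72119053,  0.69272768,  0.92809038],
       [ 0.        ,  0.        ,  0.        ,  1.        ]])}
top {'fx': 346.4942099273939, 'fy': 346.4942099273939, 'cx': 247.28249842834813, 'cy': 189.40218730290232, 'k1': -0.01200113629476835, 'extrinsics': array([[ 0.00152423,  0.99754499, -0.07001187,  0.49384569],
       [-0.99997763,  0.00106446, -0.00660394, -0.01942834],
       [-0.0065132 ,  0.07002037,  0.9975243 ,  1.00780066],
       [ 0.        ,  0.        ,  0.        ,  1.        ]])}
wrist {'fx': 287.3124378013342, 'fy': 287.3124378013342, 'cx': 254.33462139494702, 'cy': 193.66705786319073, 'k1': -0.0165003768523406, 'extrinsics': array([[ 2.49513622e-01,  9.22798071e-01,  2.93575667e-01,
         2.35827707e-01],
       [-9.68371183e-01,  2.37912678e-01,  7.51984720e-02,
        -5.8
[... 161 characters left out ...]
      1.00000000e+00]])}
{'clock': 0.15, 'joints': array([ 1.25179247,  0.41174505, -0.01272427,  1.59679645,  0.00559399,
        1.13429695, -0.08219368]), 'qd': array([-0.00040387, -0.00119015,  0.00133129, -0.00220058,  0.00048053,
        0.00108194, -0.00012741]), 'joint_efforts': array([ 8.42106620e-04, -5.88335395e+01,  6.41949009e-01, -2.91296357e+01,
       -5.37920545e-02,  1.57242792e-02,  1.47349670e-04]), 'tool_pos': array([ 0.15500228, -0.60509895,  0.22200685]), 'ee_rot': array([-3.11573567e+00, -3.92841079e-01,  3.52248841e-04]), 'wrist_force': array([ 0.17522682,  0.09837704, -0.42188392]), 'torque': array([0.00803338, 0.0296588 , 0.02472244]), 'width': 0.08775247049662117}
```

View pics/scene0.png

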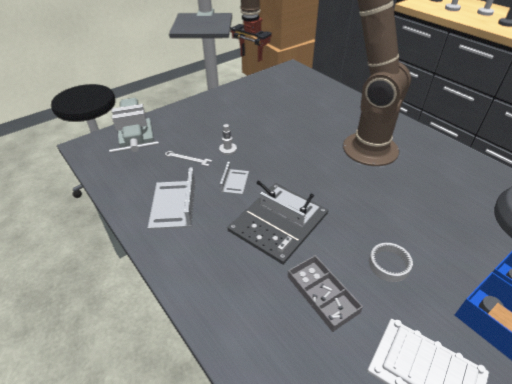

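View pics/top0.png

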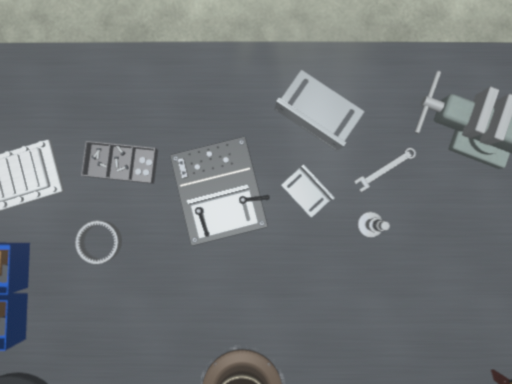

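View pics/wrist0.png

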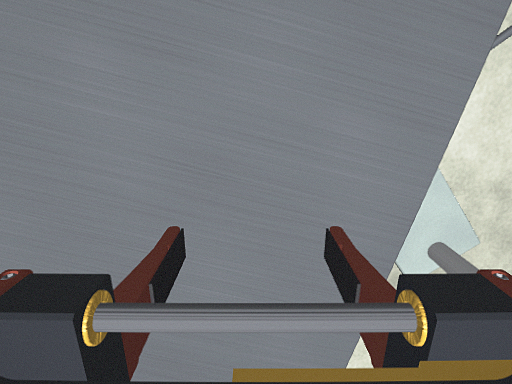

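The top view shows the plate centred near (219,190). The white line runs (180,186)-(250,169), and the fence wall runs along (188,203)-(250,188). The left lever's hub is at (199,211) with its end at (207,235), and the right hub is at (243,200) with its end at (268,198). I'll zoom in next.

Run:
```python
from h import *
crop('top0',165,130,275,250,'t0c',5)
crop('scene0',220,175,340,265,'s0c',6)
```

```text
(no output)
```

View pics/t0c.png

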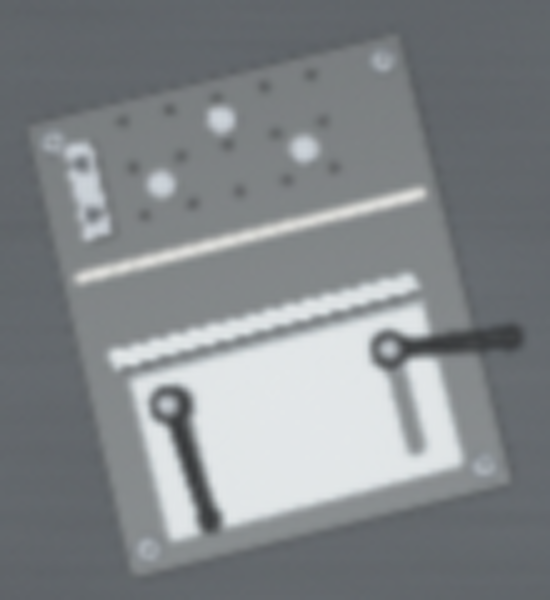

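View pics/s0c.png

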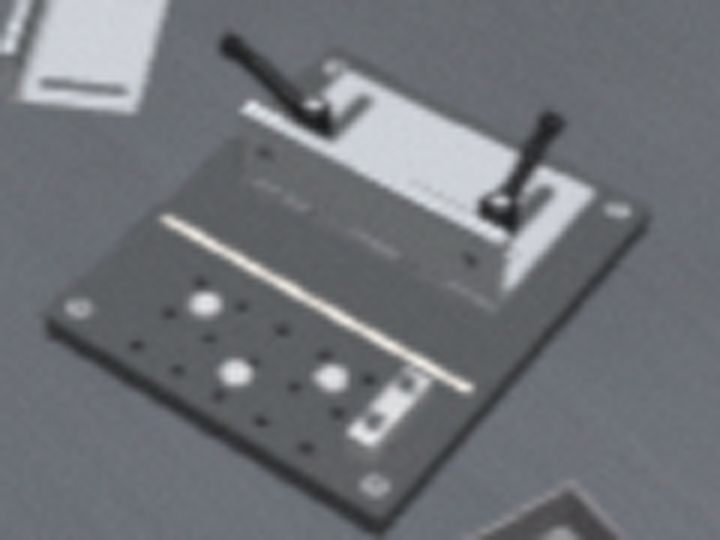

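Run:
```python
from h import *
z=load('top0');s=load('scene0')
T=lambda u,v:(165+(u+.5)/5-.5,130+(v+.5)/5-.5)
S=lambda u,v:(220+(u+.5)/6-.5,175+(v+.5)/6-.5)
def tri(a,b):
    A=[];B=[]
    for zz,p in((z,a),(s,b)):
        E=zz['extrinsics'];d=E[:3,:3]@ray(zz,*p);d/=np.linalg.norm(d);M=np.eye(3)-np.outer(d,d);A.append(M);B.append(M@E[:3,3])
    X=np.linalg.solve(sum(A),sum(B));return X.round(4)
for n,a,b in [('lineL',T(75,280),S(470,390)),('lineR',T(426,191),S(163,217)),('hubL',T(170,404),S(500,205)),('hubR',T(390,348),S(315,108)),('endL',T(208,524),S(552,120)),('endR',T(515,336),S(230,44)),('wallR',T(417,280),S(245,105)),('wallL',T(110,362),S(508,238))]:
    print(n,tri(a,b),'z20',onz(z,*a,.02).round(4),'z75',onz(z,*a,.075).round(4))
```

```text
lineL [0.5742 0.1797 0.0239] z20 [0.5739 0.181  0.02  ] z75 [0.5694 0.1699 0.075 ]
lineR [ 0.6252 -0.0203  0.0234] z20 [ 0.6253 -0.02    0.02  ] z75 [ 0.618 -0.02   0.075]
hubL [0.5022 0.1191 0.0673] z20 [0.5031 0.1257 0.02  ] z75 [0.5025 0.1176 0.075 ]
hubR [ 5.327e-01 -2.000e-04  6.860e-02] z20 [5.351e-01 4.000e-04 2.000e-02] z75 [ 0.5328 -0.0007  0.075 ]
endL [0.4393 0.0957 0.0754] z20 [0.4352 0.1034 0.02  ] z75 [0.4384 0.0966 0.075 ]
endR [ 0.5395 -0.0682  0.073 ] z20 [ 0.5421 -0.0709  0.02  ] z75 [ 0.5394 -0.068   0.075 ]
wallR [ 0.5696 -0.0156  0.0813] z20 [ 0.5741 -0.0149  0.02  ] z75 [ 0.5696 -0.0152  0.075 ]
wallL [0.5251 0.1489 0.0817] z20 [0.5269 0.1603 0.02  ] z75 [0.5251 0.1503 0.075 ]
```

The triangulated heights and spans match the description: line 207 mm long at z≈0.02, hubs 122 mm apart, plate yaw ≈14.3°, travel about 50 mm. Next I'll move above the fence with the tool turned for the pinch.

drive_tool(targets=[[[20, 34, 20], [0, 0, 7], -1], [[41, 70, 40], [0, 0, 14], -1], [[62, 105, 50], [0, 0, 21], -1], [[82, 140, 60], [0, 0, 28], -1], [[103, 175, 60], [0, 0, 35], -1]])

```text
clock: 0.57
tool_pos: [0.2556, -0.4343, 0.2834]
ee_rot: [2.85, 1.319, -0.001]
wrist_force: [1.3, -0.7, -0.2]
width: 0.0876
```

drive_tool(targets=[[[20, 34, 0], [0, 0, 7], -1], [[41, 70, 0], [0, 0, 14], -1], [[62, 105, 0], [0, 0, 21], -1], [[82, 140, 0], [0, 0, 28], -1], [[103, 175, 0], [0, 0, 35], -1]])

```text
clock: 0.98
tool_pos: [0.3589, -0.2575, 0.2835]
ee_rot: [2.315, 2.121, -0.001]
wrist_force: [1.4, -0.9, -0.4]
width: 0.0876
```

drive_tool(targets=[[[20, 34, 0], [0, 0, 5], -1], [[41, 70, 0], [0, 0, 10], -1], [[62, 105, 0], [0, 0, 15], -1], [[82, 140, 0], [0, 0, 20], -1], [[103, 175, 0], [0, 0, 20], -1]])

```text
clock: 1.4
tool_pos: [0.4623, -0.0807, 0.2837]
ee_rot: [1.904, 2.495, -0.001]
wrist_force: [1.2, -1.0, -0.3]
width: 0.0875
```

drive_tool(targets=[[[20, 34, 0], [0, 0, -1], -1], [[41, 70, 0], [0, 0, -1], -1], [[60, 90, 0], [0, 0, -1], -1], [[70, 90, 0], [0, 0, -1], -1], [[70, 90, 0], [0, 0, -1], -1]])

```text
clock: 1.82
tool_pos: [0.5335, 0.0104, 0.283]
ee_rot: [1.923, 2.482, 0.0]
wrist_force: [-1.0, -1.3, -0.1]
width: 0.0878
```

Run:
```python
from h import *
st=ctrl.get_state();print(st['tool_pos'],st['ee_rot'],st['joints'],st['qd'].max())
p,d,ci=snap('wrist','w1');print(ci['extrinsics'].round(3))
```

```text
[0.53354521 0.01039501 0.28304896] [1.92339829e+00 2.48204224e+00 1.23795388e-04] [ 0.45351242  0.2798151  -0.69421662  1.70023389  0.18988009  1.22872023
 -0.03319919] 0.050722760804372394
[[ 0.968 -0.239 -0.076  0.512]
 [ 0.251  0.922  0.294  0.092]
 [ 0.    -0.304  0.953  0.445]
 [ 0.     0.     0.     1.   ]]
```

View pics/w1.png

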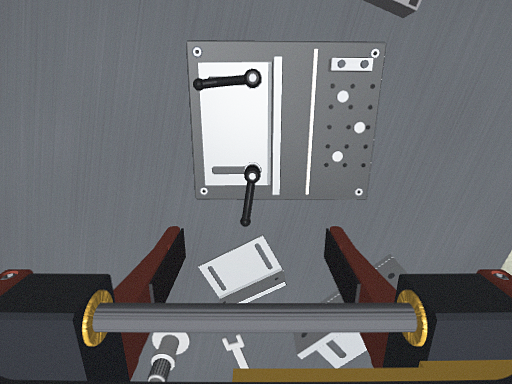

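The wrist picture shows the plate at the top centre: line (317,50)-(307,194), fence wall top (277,57)-(276,194), left hub (252,77), right hub (252,173). I'll zoom in.

Run:
```python
from h import *
crop('w1',185,35,345,235,'w1c',3)
```

```text
(no output)
```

View pics/w1c.png

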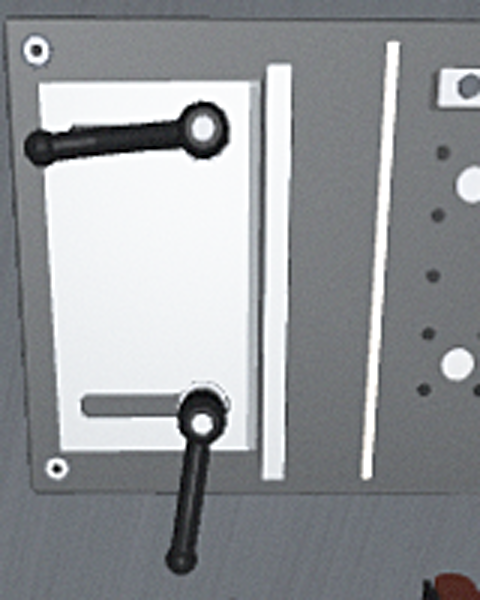

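```bash
cat >> h.py <<'E'
def plate(mid,a): 
    x=np.array([np.cos(a),np.sin(a)]);y=np.array([-x[1],x[0]])
    return lambda P:(float((np.array(P)[:2]-mid)@x),float((np.array(P)[:2]-mid)@y))
E
python3 - <<'E'
from h import *
z=load('w1');W=lambda u,v:(185+(u+.5)/3-.5,35+(v+.5)/3-.5)
L=onz(z,*W(393,42),.02);R=onz(z,*W(366.5,479),.02)
print(L,R,np.linalg.norm(L-R));d=L-R;a=np.arctan2(-d[0],d[1]);mid=(L+R)[:2]/2
print('mid',mid,'yaw',np.degrees(a));f=plate(mid,a)
for n,p,h in [('wFL',(291,65),.078),('wFR',(285,479),.078),('wBL',(266,65),.078),('wBR',(262,479),.078),('hubL',(203,128),.075),('hubR',(201,424),.075),('endL',(40,148),.069),('endR',(180,560),.069)]:
    P=onz(z,*W(*p),h);print(n,P.round(4),'plate',np.round(f(P),4),'depthz',dep(z,*W(*p)).round(4))
E
```

```text
[0.57497475 0.17958701 0.02      ] [ 0.62582945 -0.0195341   0.02      ] 0.20551257352580785
mid [0.6004021  0.08002646] yaw 14.326842996294475
wFL [0.5305 0.1499 0.078 ] plate [-0.0504  0.0849] depthz [0.5335 0.1591 0.0189]
wFR [ 0.575  -0.0134  0.078 ] plate [-0.0477 -0.0843] depthz [ 0.5852 -0.0306  0.0183]
wBL [0.5211 0.1474 0.078 ] plate [-0.0601  0.0849] depthz [0.5225 0.1562 0.0194]
wBR [ 0.5651 -0.016   0.078 ] plate [-0.058  -0.0843] depthz [ 0.5735 -0.0333  0.0195]
hubL [0.503  0.1193 0.075 ] plate [-0.0846  0.0621] depthz [0.5028 0.1199 0.0663]
hubR [0.5325 0.0009 0.075 ] plate [-0.0853 -0.0598] depthz [0.5124 0.0924 0.445 ]
endL [0.4402 0.0956 0.069 ] plate [-0.1514  0.0548] depthz [0.4421 0.0956 0.0787]
endR [ 0.5397 -0.0671  0.069 ] plate [-0.0952 -0.1275] depthz [ 0.539  -0.0631  0.0786]
```

Everything agrees: line 205.5 mm, wall 169×10 mm, hubs at y=±62 and 85 mm behind the line. The fence front is 49 mm behind the line. I'll descend to pinch it.

drive_tool(targets=[[[8, 30, 0], [0, 0, 0], -1], [[14.5, 56.6, -20], [0, 0, 0], -1], [[14.5, 56.6, -60], [0, 0, 0], -1], [[14.5, 56.6, -100], [0, 0, 0], -1], [[14.5, 56.6, -135], [0, 0, 0], -1]])

```text
clock: 2.28
tool_pos: [0.5458, 0.0636, 0.1462]
ee_rot: [1.928, 2.479, -0.004]
wrist_force: [0.2, -1.5, 0.1]
width: 0.0879
```

Run:
```python
from h import *
st=ctrl.get_state();print(st['tool_pos'],st['ee_rot'])
snap('wrist','w2')
```

```text
[0.54582348 0.06363126 0.14615461] [ 1.92757194  2.47854881 -0.00386906]
```

View pics/w2.png

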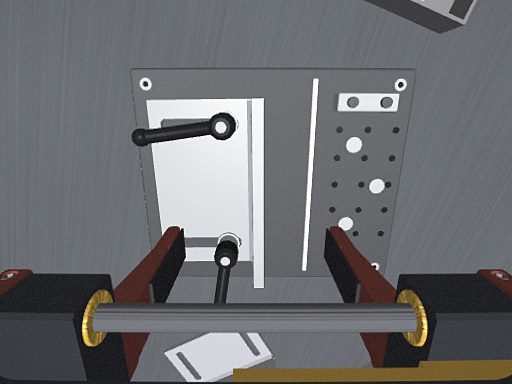

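The picture shows the wall centred between the fingers (column ~258, finger mid ~254), with the left hub at (222,127). I'll check the heights from the two wrist views.

Run:
```python
from h import *
z=load('w1');y=load('w2');W=lambda u,v:(185+(u+.5)/3-.5,35+(v+.5)/3-.5)
def tri(a,b):
    A=[];B=[]
    for zz,p in((z,a),(y,b)):
        E=zz['extrinsics'];d=E[:3,:3]@ray(zz,*p);d/=np.linalg.norm(d);M=np.eye(3)-np.outer(d,d);A.append(M);B.append(M@E[:3,3])
    return np.linalg.solve(sum(A),sum(B)).round(4)
print('wallFL',tri(W(291,65),(264,99)),'wallFR',tri(W(285,479),(264,287)),'hubL',tri(W(203,128),(222,127)),'endL',tri(W(40,148),(140,137)),'lineL',tri(W(393,42),(316,79)))
```

```text
wallFL [0.531  0.1496 0.0793] wallFR [ 0.5752 -0.0139  0.0762] hubL [0.5033 0.1199 0.0641] endL [0.4401 0.0956 0.0685] lineL [0.5752 0.1796 0.0206]
```

drive_tool(newtons=25, targets=[[[2.2, 3.4, -35], [0, 0, 0], -1], [[2.2, 3.4, -70], [0, 0, 0], -1], [[2.2, 3.4, -95], [0, 0, 0], -1], [[2.2, 3.4, -105], [0, 0, 0], -1], [[2.2, 3.4, -106], [0, 0, 0], -1]])

```text
clock: 2.75
tool_pos: [0.5433, 0.0639, 0.0328]
ee_rot: [-1.927, -2.472, 0.018]
wrist_force: [0.2, 0.6, 0.6]
width: 0.0875
```

drive_tool(targets=[[[4.5, 3, 6], [0, 0, 0], -1], [[4.5, 3, 6], [0, 0, 0], -1], [[4.5, 3, 6], [0, 0, 0], -1]])

```text
clock: 3.0
tool_pos: [0.5497, 0.0671, 0.0413]
ee_rot: [-1.93, -2.474, 0.014]
wrist_force: [0.4, -0.6, -0.1]
width: 0.0879
```

```bash
cat >> h.py <<'E'
def tool():
    from scipy.spatial.transform import Rotation as Ro
    st=ctrl.get_state();R=Ro.from_rotvec(st['ee_rot']).as_matrix()
    print('clock',st['clock'],'pos',st['tool_pos'].round(4),'yawx',np.degrees(np.arctan2(R[1,0],R[0,0])).round(2),'zax',R[:,2].round(4),'F',st['wrist_force'].round(1),'T',st['torque'].round(2),'w',round(st['width'],4),'q7',st['joints'].round(2))
    D=np.array([[0,1,0],[1,0,0],[0,0,-1]])
    return st,R
def fixrot(R,yaw):
    from scipy.spatial.transform import Rotation as Ro
    a=np.radians(yaw);T=np.array([[np.cos(a),np.sin(a),0],[np.sin(a),-np.cos(a),0],[0,0,-1]])
    print('turn to yaw',yaw,np.degrees(Ro.from_matrix(T@R.T).as_rotvec()).round(2))
E
python3 -c "
from h import *
s,R=tool();fixrot(R,104.33)"
```

```text
clock 3.0 pos [0.5497 0.0671 0.0413] yawx 104.09 zax [-0.0084 -0.0047 -1.    ] F [ 0.4 -0.6 -0.1] T [-0.04 -0.11 -0.01] w 0.0879 q7 [ 0.23  0.59 -0.59  1.9   0.45  0.8  -0.36]
turn to yaw 104.33 [ 0.27 -0.48  0.24]
```

Now I'll close on the wall, with a small orientation trim.

drive_tool(newtons=20, targets=[[[-1, 0, -2], [0.27, -0.48, 0.24], 0.5], [[-1, 0, -2], [0.27, -0.48, 0.24], 1], [[-1, 0, -2], [0.27, -0.48, 0.24], 1], [[-1, 0, -2], [0.27, -0.48, 0.24], 1], [[-1, 0, -2], [0.27, -0.48, 0.24], 1]])

```text
clock: 3.42
tool_pos: [0.5487, 0.0671, 0.0394]
ee_rot: [1.927, 2.481, -0.0]
wrist_force: [-0.2, 0.4, -0.2]
width: 0.0577
```

drive_tool(targets=[[[0, 0, 0], [0, 0, 0], 1], [[0, 0, 0], [0, 0, 0], 1], [[0, 0, 0], [0, 0, 0], 1]])

```text
clock: 3.67
tool_pos: [0.5486, 0.0671, 0.0393]
ee_rot: [-1.927, -2.481, 0.0]
wrist_force: [0.4, 0.4, 0.3]
width: 0.0377
```

```bash
python3 -c "
from h import *
s,R=tool();fixrot(R,104.33)
snap('wrist','w3')"
```

```text
clock 3.6667 pos [0.5486 0.0671 0.0393] yawx 104.33 zax [-2.e-04 -0.e+00 -1.e+00] F [0.4 0.4 0.3] T [ 0.02 -0.07  0.04] w 0.0377 q7 [ 0.23  0.59 -0.59  1.91  0.46  0.78 -0.36]
turn to yaw 104.33 [ 0.   -0.01 -0.  ]
```

View pics/w3.png

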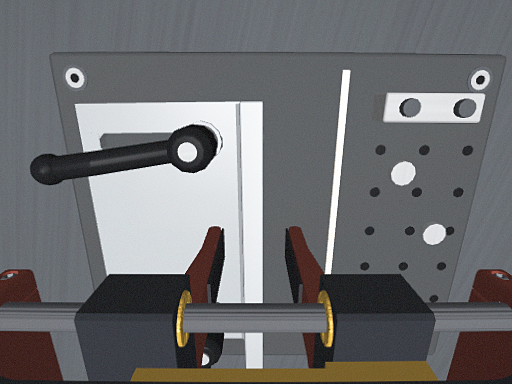

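The fingers are still closing (opening 38 mm), one on each side of the wall, which runs down columns 240-262.

drive_tool(targets=[[[0, 0, 0], [0, 0, 0], 1], [[0, 0, 0], [0, 0, 0], 1], [[0, 0, 0], [0, 0, 0], 1], [[0, 0, 0], [0, 0, 0], 1], [[0, 0, 0], [0, 0, 0], 1]])

```text
clock: 4.13
tool_pos: [0.5485, 0.0671, 0.0393]
ee_rot: [-1.927, -2.481, 0.001]
wrist_force: [-0.4, -0.8, -0.6]
width: 0.0098
```

drive_tool(targets=[[[0, 0, 0], [0, 0, 0], 1], [[0, 0, 0], [0, 0, 0], 1], [[0, 0, 0], [0, 0, 0], 1]])

```text
clock: 4.38
tool_pos: [0.5485, 0.0671, 0.0393]
ee_rot: [-1.927, -2.481, 0.001]
wrist_force: [-2.4, 0.5, -0.1]
width: 0.0101
```

```bash
python3 -c "
from h import *
s,R=tool();fixrot(R,104.33)"
```

```text
clock 4.3833 pos [0.5485 0.0671 0.0393] yawx 104.33 zax [-5.e-04 -1.e-04 -1.e+00] F [-2.4  0.5 -0.1] T [-0.06 -0.11 -0.05] w 0.0101 q7 [ 0.23  0.59 -0.59  1.91  0.46  0.78 -0.36]
turn to yaw 104.33 [ 0.01 -0.03 -0.  ]
```

The wall is gripped (opening 10.1 mm). I'll slide forward about 48 mm along the plate's x.

drive_tool(targets=[[[10, 2.5, 0], [0, 0, 0], 1], [[20, 5, 0], [0, 0, 0], 1], [[30, 7.5, 0], [0, 0, 0], 1], [[40, 10, 0], [0, 0, 0], 1], [[46.5, 11.8, 0], [0, 0, 0], 1]])

```text
clock: 4.8
tool_pos: [0.5953, 0.0788, 0.0393]
ee_rot: [-1.927, -2.481, 0.002]
wrist_force: [-4.4, -0.4, 3.8]
width: 0.01
```

drive_tool(targets=[[[0, 0, 0], [0, 0, 0], 1], [[0, 0, 0], [0, 0, 0], 1]])

```text
clock: 4.97
tool_pos: [0.596, 0.0792, 0.0393]
ee_rot: [-1.927, -2.481, -0.0]
wrist_force: [1.3, -0.2, -0.7]
width: 0.0103
```

```bash
python3 -c "
from h import *
s,R=tool();fixrot(R,104.33);print(plate(np.array([.6004,.0800]),np.radians(14.33))(s['tool_pos']))
snap('wrist','w4');snap('scene','s4');crop('s4',220,175,340,265,'s4c',6)"
```

```text
clock 4.9667 pos [0.596  0.0792 0.0393] yawx 104.34 zax [ 2.e-04  2.e-04 -1.e+00] F [ 1.3 -0.2 -0.7] T [ 0.02 -0.52  0.04] w 0.0103 q7 [ 0.2   0.65 -0.57  1.79  0.46  0.84 -0.35]
turn to yaw 104.33 [-0.01  0.01 -0.01]
(-0.004475438666387232, 0.00031170141811370555)
```

View pics/w4.png

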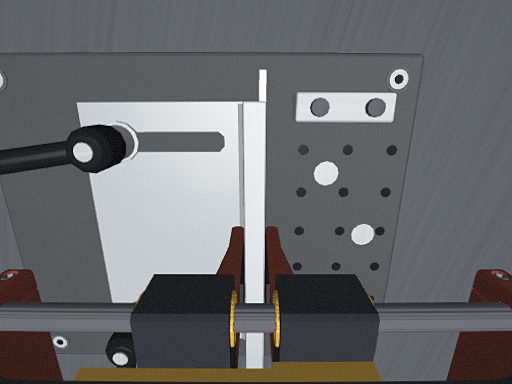

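View pics/s4c.png

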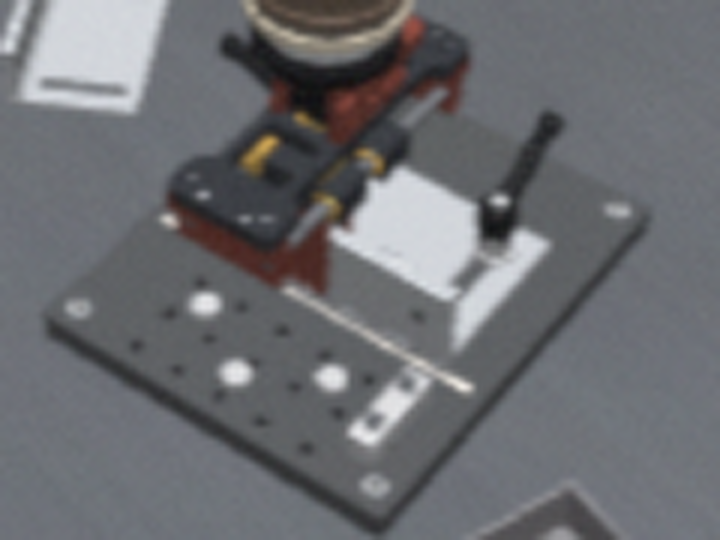

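Run:
```python
from h import *
crop('w4',225,55,285,125,'w4c',8)
crop('s4',265,205,305,245,'s4d',14)
a=np.radians(14.33);x=np.array([np.cos(a),np.sin(a)]);y=np.array([-x[1],x[0]]);m=np.array([.6004,.08])
for fn,o,k in (('w4',(225,55),8),('s4',(265,205),14)):
    z=load(fn)
    for n,px,py,pz in [('line+',.002,.1025,.02),('line-',-.002,.1025,.02),('line+85',.002,.085,.02),('line-85',-.002,.085,.02),('foot',0,.085,.02),('topF',0,.085,.078),('topB',-.01,.085,.078)]:
        P=np.r_[m+x*px+y*py,pz];u,v=proj(z,P);print(fn,n,round(u,1),round(v,1),'crop',round((u+.5-o[0])*k-.5),round((v+.5-o[1])*k-.5))
```

```text
w4 line+ 265.4 70.7 crop 327 129
w4 line- 258.6 70.7 crop 272 129
w4 line+85 265.1 102.0 crop 324 380
w4 line-85 258.4 102.0 crop 271 380
w4 foot 261.7 102.0 crop 297 380
w4 topF 265.1 101.8 crop 325 378
w4 topB 240.7 101.8 crop 129 378
s4 line+ 297.5 240.8 crop 461 508
s4 line- 298.2 240.0 crop 471 497
s4 line+85 292.8 238.2 crop 396 471
s4 line-85 293.5 237.4 crop 406 460
s4 foot 293.2 237.8 crop 401 466
s4 topF 294.3 225.7 crop 417 297
s4 topB 296.1 223.8 crop 442 269
```

View pics/w4c.png

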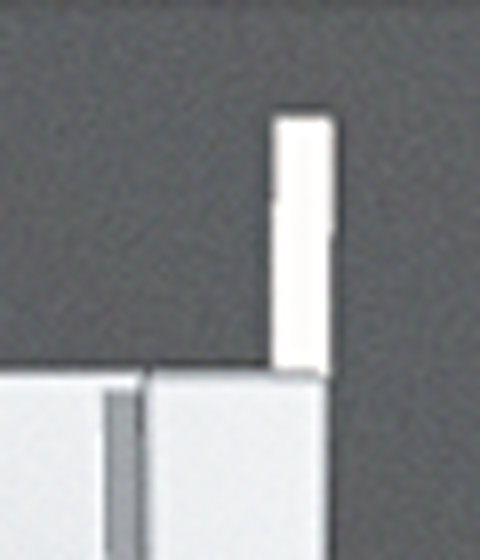

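View pics/s4d.png

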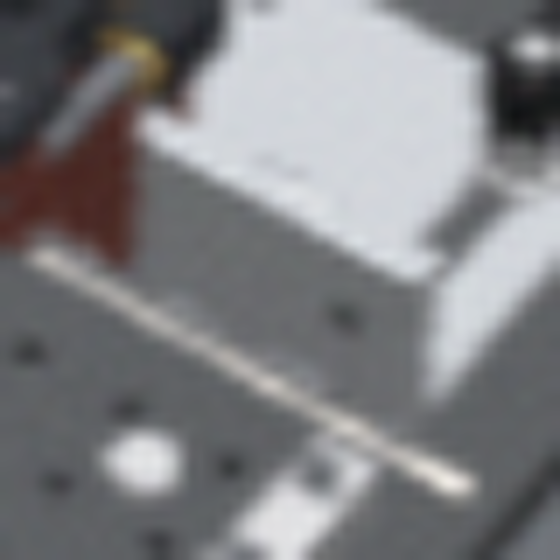

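Run:
```python
from h import *
z=load('w4');g=z['p'].astype(float).mean(2)
a=np.radians(14.33);m=np.array([.6004,.08]);f=plate(m,a)
for v in list(range(72,98,8))+list(range(106,222,16)):
    r=np.convolve(g[v],[1,0,-1],'same');
    s=slice(255,275);u=255+np.argmin(r[s]) ; w=-r[u-2:u+3]; us=(w*np.arange(u-2,u+3)).sum()/w.sum()
    if v<100:
        ul=250+np.argmax(r[250:262]);w=r[ul-2:ul+3];ul=(w*np.arange(ul-2,ul+3)).sum()/w.sum()
        print(v,us,'line right',np.round(f(onz(z,us,v,.02)),4),'left',np.round(f(onz(z,ul,v,.02)),4))
    else: print(v,us,'front',np.round(f(onz(z,us,v,.078)),4))
```

```text
72 265.99895833333335 line right [0.0023 0.1018] left [-0.0018  0.1018]
80 266.01573976915006 line right [0.0024 0.0974] left [-0.0019  0.0974]
88 265.66805845511476 line right [0.0023 0.093 ] left [-0.002  0.093]
96 265.5995717344754 line right [0.0023 0.0885] left [-0.0019  0.0885]
106 265.2294713160855 front [0.0001 0.0834]
122 264.98434004474274 front [0.     0.0769]
138 264.7857961053837 front [0.     0.0703]
154 264.689497716895 front [0.0001 0.0635]
170 264.58249158249157 front [0.0001 0.0564]
186 264.4676339285714 front [0.0001 0.0491]
202 264.12514092446446 front [0.0001 0.0416]
218 263.9333333333334 front [0.0001 0.0337]
```

The front face measures +0.1 mm along its visible length, against a line centre of +0.2 mm, so it is square and on the line. I'll release and rise.

drive_tool(targets=[[[0, 0, 0], [0, 0, 0], 0.2], [[0, 0, 0], [0, 0, 0], 0.2], [[0, 0, 0], [0, 0, 0], 0.2], [[0, 0, 0], [0, 0, 0], 0.2], [[0, 0, 20], [0, 0, 0], 0.2]])

```text
clock: 5.48
tool_pos: [0.5929, 0.0782, 0.0563]
ee_rot: [-1.924, -2.478, 0.007]
wrist_force: [-1.0, -0.8, 0.5]
width: 0.0344
```

drive_tool(targets=[[[0, 0, 40], [0, 0, 0], 0.2], [[0, 0, 75], [0, 0, 0], 0.2], [[0, 0, 100], [0, 0, 0], 0.2], [[0, 0, 120], [0, 0, 0], 0.2], [[0, -10, 130], [0, 0, 0], 0.2]])

```text
clock: 5.9
tool_pos: [0.5937, 0.0705, 0.1896]
ee_rot: [-1.922, -2.482, 0.001]
wrist_force: [0.5, 0.5, 0.1]
width: 0.0355
```

```bash
python3 -c "
from h import *
s,R=tool();fixrot(R,104.33)
snap('wrist','w5')"
```

```text
clock 5.9 pos [0.5937 0.0705 0.1896] yawx 104.5 zax [-2.1e-03  5.0e-04 -1.0e+00] F [0.5 0.5 0.1] T [-0.01 -0.1  -0.04] w 0.0355 q7 [ 0.28  0.48 -0.66  1.67  0.32  1.11 -0.22]
turn to yaw 104.33 [-0.03 -0.12 -0.17]
```

View pics/w5.png

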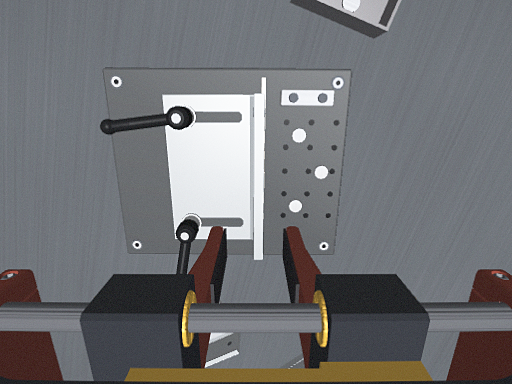

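The fence stayed put and the line still lies under the wall's front edge. Next is the right lever: I'll straddle its arm at about 55 mm radius (bolt (0.533,-0.001), arm direction ≈ -85°).

drive_tool(targets=[[[-14, -32, 0], [0, 0, -3], 0.2], [[-28, -64, 0], [0, 0, -6], 0.2], [[-44, -98, 0], [0, 0, -9.5], 0.2], [[-55.7, -126.5, -10], [0, 0, -9.5], 0.2], [[-55.7, -126.5, -30], [0, 0, -9.5], 0.2]])

```text
clock: 6.37
tool_pos: [0.5368, -0.0685, 0.1596]
ee_rot: [2.135, 2.301, -0.01]
wrist_force: [1.4, -0.5, -0.1]
width: 0.0347
```

```bash
python3 -c "
from h import *
s,R=tool();fixrot(R,95)
snap('wrist','w6')"
```

```text
clock 6.3667 pos [ 0.5368 -0.0685  0.1596] yawx 94.27 zax [-0.0023 -0.0065 -1.    ] F [ 1.4 -0.5 -0.1] T [-0.07 -0.15  0.01] w 0.0347 q7 [ 0.51  0.4  -0.61  1.84  0.28  0.98 -0.14]
turn to yaw 95 [ 0.37 -0.13  0.73]
```

View pics/w6.png

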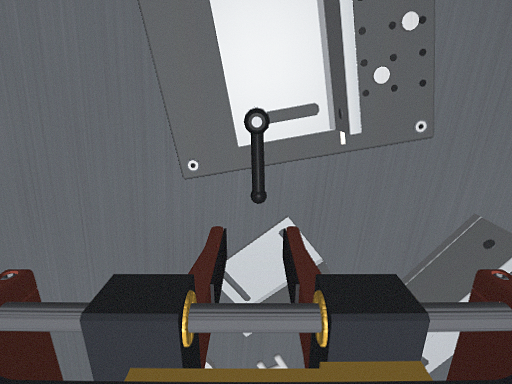

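The right lever runs hub (256,121) to ball (258,197), in line with the gap between the fingers. I'll measure it, then descend.

```bash
python3 -c "
from h import *
z=load('w6')
h=onz(z,256.5,121,.065);e=onz(z,258.5,197,.069);print(h,e,np.degrees(np.arctan2(e[1]-h[1],e[0]-h[0])),np.linalg.norm((e-h)[:2]))
s,R=tool();fixrot(R,95)
f=plate(np.array([.6004,.08]),np.radians(14.33));print('stub',f(onz(z,342,144,.02)), f(onz(z,345,133,.02)))"
```

```text
[ 5.33195288e-01 -1.06712266e-04  6.50000000e-02] [ 0.54035498 -0.06793604  0.069     ] -83.97448413437431 0.06820615019563572
clock 6.4167 pos [ 0.5352 -0.0654  0.1551] yawx 94.4 zax [-0.0074 -0.0036 -1.    ] F [-1.4  0.2 -1.9] T [-0.04  0.01  0.02] w 0.035 q7 [ 0.5   0.41 -0.61  1.85  0.28  0.98 -0.15]
turn to yaw 95 [ 0.21 -0.42  0.61]
stub (-0.0013257900176211288, -0.10233061916965334) (0.0026618080314082903, -0.09153497957643933)
```

drive_tool(targets=[[[0.5, 6, 0], [0.37, -0.13, 0.73], 0.2], [[1, 12.5, -15], [0.37, -0.13, 0.73], 0.2], [[1, 12.5, -40], [0.37, -0.13, 0.73], 0.2], [[1, 12.5, -60], [0.37, -0.13, 0.73], 0.2], [[1, 12.5, -65], [0.37, -0.13, 0.73], 0.2]])

```text
clock: 6.83
tool_pos: [0.5346, -0.0515, 0.0873]
ee_rot: [-2.11, -2.314, 0.005]
wrist_force: [-0.9, -0.2, 0.6]
width: 0.0351
```

drive_tool(targets=[[[4.5, -4, 0], [0, 0, 0], 0.2], [[4.5, -4, -5], [0, 0, 0], 0.2], [[4.5, -4, -20], [0, 0, 0], 0.2], [[4.5, -4, -35], [0, 0, 0], 0.2], [[4.5, -4, -39], [0, 0, 0], 0.2]])

```text
clock: 7.25
tool_pos: [0.539, -0.0555, 0.0475]
ee_rot: [-2.11, -2.313, 0.006]
wrist_force: [-0.3, -0.6, -0.8]
width: 0.0356
```

drive_tool(newtons=10, targets=[[[0, 0, 0], [0, 0, 0], 0.6], [[0, 0, 0], [0, 0, 0], 0.6], [[0, 0, 0], [0, 0, 0], 0.6]])

```text
clock: 7.5
tool_pos: [0.5398, -0.0554, 0.0485]
ee_rot: [-2.111, -2.314, 0.004]
wrist_force: [0.1, 0.9, 0.5]
width: 0.0192
```

```bash
python3 -c "
from h import *
s,R=tool();fixrot(R,96)
snap('wrist','w7')"
```

```text
clock 7.5 pos [ 0.5398 -0.0554  0.0485] yawx 95.27 zax [-0.0088  0.0043 -1.    ] F [0.1 0.9 0.5] T [-0.08 -0.07 -0.01] w 0.0192 q7 [ 0.43  0.56 -0.55  1.92  0.39  0.78 -0.24]
turn to yaw 96 [-0.24 -0.51  0.73]
```

View pics/w7.png

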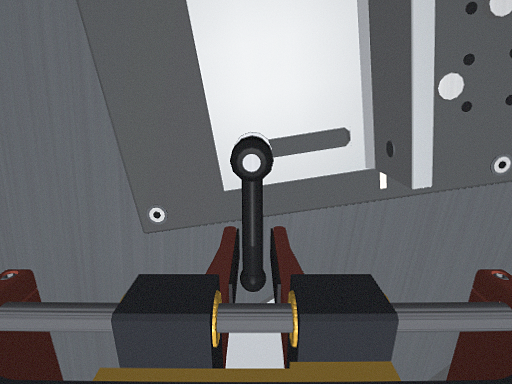

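The arm lies between the fingers (hub (251,161), ball (253,282)). I'll work out the clockwise arc.

```bash
cat > arc.py <<'E'
from h import *
import sys
def arc(B,r,ends,yawoff,z=.048):
    s,R=tool();p=s['tool_pos']
    c=np.degrees(np.arctan2(p[1]-B[1],p[0]-B[0]));print('phi now',c,'r',np.hypot(p[0]-B[0],p[1]-B[1]))
    for k in ends:
        a=np.radians(k);P=np.array([B[0]+r*np.cos(a),B[1]+r*np.sin(a),z])
        print(k,((P-p)*1000).round(1),end=' ');fixrot(R,k+yawoff)
E
python3 -c "
from arc import *
arc((.5334,-.0008),.055,[-90,-96.5,-103,-109.5,-116],180)"
```

```text
clock 7.55 pos [ 0.5398 -0.0554  0.0486] yawx 95.27 zax [-0.0087  0.0043 -1.    ] F [ 0.4 -0.1 -0.2] T [-0.05 -0.12 -0.02] w 0.0179 q7 [ 0.43  0.56 -0.55  1.92  0.39  0.78 -0.24]
phi now -83.36696916578798 r 0.05498794328233782
-90 [-6.4 -0.4 -0.6] turn to yaw 90 [-0.27 -0.49 -5.27]
-96.5 [-12.6  -0.   -0.6] turn to yaw 83.5 [ -0.29  -0.47 -11.77]
-103 [-18.7   1.   -0.6] turn to yaw 77 [ -0.32  -0.45 -18.27]
-109.5 [-24.7   2.8  -0.6] turn to yaw 70.5 [ -0.35  -0.44 -24.77]
-116 [-30.5   5.2  -0.6] turn to yaw 64 [ -0.37  -0.42 -31.27]
```

drive_tool(newtons=20, targets=[[[-6.4, -0.4, 0], [-0.27, -0.49, -5.3], 0.6], [[-12.6, 0, 0], [-0.3, -0.47, -11.8], 0.6], [[-18.7, 1.0, 0], [-0.3, -0.45, -18.3], 0.6], [[-24.7, 2.8, 0], [-0.35, -0.44, -24.8], 0.6], [[-30.5, 5.2, 0], [-0.37, -0.42, -31.3], 0.6]])

```text
clock: 7.97
tool_pos: [0.5111, -0.0508, 0.0499]
ee_rot: [2.667, 1.654, 0.006]
wrist_force: [3.6, -2.2, -1.8]
width: 0.0175
```

```bash
python3 -c "
from arc import *
arc((.5334,-.0008),.055,[-119,-125,-131,-137,-143],180)"
```

```text
clock 7.9667 pos [ 0.5111 -0.0508  0.0499] yawx 63.61 zax [ 4.6e-03 -4.0e-04 -1.0e+00] F [ 3.6 -2.2 -1.8] T [-0.41 -0.85  0.02] w 0.0175 q7 [ 0.33  0.48 -0.41  2.01  0.3   0.7  -0.73]
phi now -113.98719158244323 r 0.05476464675609075
-119 [-4.4  1.9 -1.9] turn to yaw 61 [ 0.03  0.26 -2.61]
-125 [-9.3  5.  -1.9] turn to yaw 55 [ 0.04  0.26 -8.61]
-131 [-13.8   8.5  -1.9] turn to yaw 49 [  0.06   0.26 -14.61]
-137 [-18.   12.5  -1.9] turn to yaw 43 [  0.07   0.25 -20.61]
-143 [-21.7  16.9  -1.9] turn to yaw 37 [  0.08   0.25 -26.61]
```

drive_tool(targets=[[[-4.4, 1.9, -1.5], [0, 0.26, -3], 0.6], [[-9.3, 5, -1.5], [0, 0.26, -9], 0.6], [[-13.8, 8.5, -1.5], [0, 0.26, -15], 0.6], [[-18, 12.5, -1.5], [0, 0.26, -21], 0.6], [[-21.7, 16.9, -1.5], [0, 0.26, -27], 0.6]])

```text
clock: 8.38
tool_pos: [0.491, -0.0351, 0.0497]
ee_rot: [2.982, 0.977, 0.004]
wrist_force: [2.7, -3.7, 0.7]
width: 0.0173
```

```bash
python3 -c "
from arc import *
arc((.5334,-.0008),.055,[-147,-152,-157,-162,-166,-170],180)
snap('wrist','w8')"
```

```text
clock 8.3833 pos [ 0.491  -0.0351  0.0497] yawx 36.26 zax [ 0.0033 -0.0026 -1.    ] F [ 2.7 -3.7  0.7] T [-0.95 -0.64  0.07] w 0.0173 q7 [ 0.21  0.44 -0.3   2.06  0.21  0.66 -1.16]
phi now -141.05206969729488 r 0.0544871242990747
-147 [-3.8  4.3 -1.7] turn to yaw 33 [ 0.15  0.19 -3.26]
-152 [-6.2  8.4 -1.7] turn to yaw 28 [ 0.16  0.18 -8.26]
-157 [-8.3 12.8 -1.7] turn to yaw 23 [  0.17   0.17 -13.26]
-162 [-9.9 17.3 -1.7] turn to yaw 18 [  0.18   0.17 -18.26]
-166 [-11.   20.9  -1.7] turn to yaw 14 [  0.18   0.16 -22.26]
-170 [-11.8  24.7  -1.7] turn to yaw 10 [  0.19   0.15 -26.26]
```

View pics/w8.png

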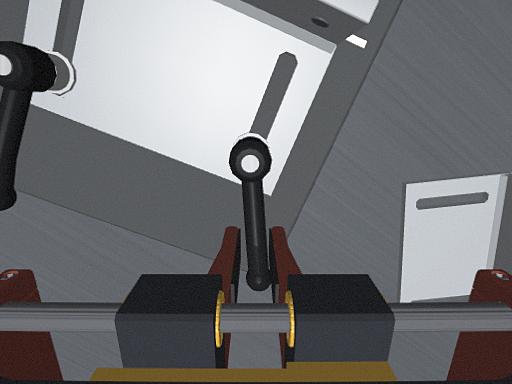

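The lever follows, with the arm still between the fingers. Continuing toward the stop.

drive_tool(targets=[[[-3.8, 4.3, -1.5], [0, 0.2, -3.3], 0.6], [[-6.2, 8.4, -1.5], [0, 0.2, -8.3], 0.6], [[-8.3, 12.8, -1.5], [0, 0.2, -13.3], 0.6], [[-9.9, 17.3, -1.5], [0, 0.2, -18.3], 0.6]])

```text
clock: 8.77
tool_pos: [0.4819, -0.0178, 0.0494]
ee_rot: [3.102, 0.475, 0.002]
wrist_force: [2.2, -4.9, 3.1]
width: 0.0176
```

```bash
python3 -c "
from arc import *
arc((.5334,-.0008),.055,[-163,-166,-169,-172,-175,-178],180)"
```

```text
clock 8.7667 pos [ 0.4819 -0.0178  0.0494] yawx 17.4 zax [ 0.0018 -0.0033 -1.    ] F [ 2.2 -4.9  3.1] T [-1.15 -0.42  0.03] w 0.0176 q7 [ 0.11  0.42 -0.22  2.09  0.16  0.65 -1.48]
phi now -161.72612113948318 r 0.054235008691292094
-163 [-1.1  0.9 -1.4] turn to yaw 17 [ 0.19  0.1  -0.4 ]
-166 [-1.9  3.7 -1.4] turn to yaw 14 [ 0.19  0.09 -3.4 ]
-169 [-2.5  6.5 -1.4] turn to yaw 11 [ 0.19  0.09 -6.4 ]
-172 [-3.   9.4 -1.4] turn to yaw 8 [ 0.2   0.08 -9.4 ]
-175 [-3.3 12.2 -1.4] turn to yaw 5 [  0.2    0.08 -12.4 ]
-178 [-3.5 15.1 -1.4] turn to yaw 2 [  0.2    0.07 -15.4 ]
```

drive_tool(targets=[[[-1.9, 3.7, -1], [0, 0, -3.4], 0.6], [[-2.5, 6.5, -1], [0, 0, -6.4], 0.6], [[-2.8, 8, -1], [0, 0, -8], 0.6]])

```text
clock: 9.02
tool_pos: [0.4802, -0.0109, 0.0494]
ee_rot: [3.126, 0.255, 0.005]
wrist_force: [1.0, -5.3, 1.8]
width: 0.0178
```

```bash
python3 -c "
from arc import *
arc((.5334,-.0008),.055,[-172,-175,-178],180)"
```

```text
clock 9.0167 pos [ 0.4802 -0.0109  0.0494] yawx 9.33 zax [ 0.0036 -0.0049 -1.    ] F [ 1.  -5.3  1.8] T [-1.23 -0.26  0.07] w 0.0178 q7 [ 0.07  0.41 -0.19  2.1   0.13  0.64 -1.62]
phi now -169.25814014858184 r 0.054150233543557365
-172 [-1.3  2.4 -1.4] turn to yaw 8 [ 0.28  0.2  -1.33]
-175 [-1.6  5.3 -1.4] turn to yaw 5 [ 0.29  0.19 -4.33]
-178 [-1.8  8.2 -1.4] turn to yaw 2 [ 0.29  0.19 -7.33]
```

drive_tool(targets=[[[-0.7, 2.4, -1], [0, 0, -2], 0.6], [[-0.9, 4, -1], [0, 0, -4], 0.6], [[-1, 5.3, -1], [0, 0, -5], 0.6]])

```text
clock: 9.27
tool_pos: [0.48, -0.0071, 0.0494]
ee_rot: [3.133, 0.117, 0.007]
wrist_force: [0.7, -6.6, 3.2]
width: 0.0176
```

drive_tool(targets=[[[-0.3, 2, 0], [0, 0, -2], 0.6], [[-0.4, 3.5, 0], [0, 0, -3], 0.6]])

```text
clock: 9.43
tool_pos: [0.4801, -0.0062, 0.05]
ee_rot: [3.132, 0.033, 0.008]
wrist_force: [1.9, -13.9, -0.6]
width: 0.0178
```

```bash
python3 -c "
from arc import *
arc((.5334,-.0008),.055,[-178,-181],180)
snap('wrist','w9')"
```

```text
clock 9.4333 pos [ 0.4801 -0.0062  0.05  ] yawx 1.21 zax [ 0.0054 -0.0095 -0.9999] F [  1.9 -13.9  -0.6] T [-2.84 -0.49  0.12] w 0.0178 q7 [ 0.03  0.41 -0.15  2.1   0.12  0.63 -1.75]
phi now -174.26268483186269 r 0.05352604770638137
-178 [-1.7  3.4 -2. ] turn to yaw 2 [0.54 0.31 0.79]
-181 [-1.7  6.3 -2. ] turn to yaw -1 [ 0.55  0.3  -2.21]
```

View pics/w9.png

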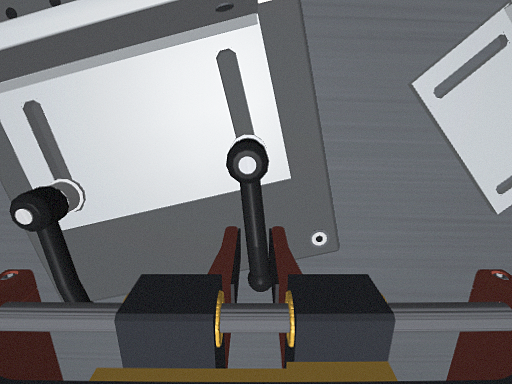

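The force jumped to 14 N with the motion stalled, so the right lever is at its stop. I'll back off, rise and look.

drive_tool(targets=[[[0, -3, 0], [0, 0, 0], 0.3], [[0, -4, 0], [0, 0, 0], 0.3], [[0, -4, 25], [0, 0, 0], 0.3], [[0, -4, 60], [0, 0, 0], 0.3], [[0, -4, 95], [0, 0, 0], 0.3]])

```text
clock: 9.9
tool_pos: [0.4793, -0.0098, 0.1459]
ee_rot: [3.132, 0.035, 0.005]
wrist_force: [0.7, 0.2, 0.2]
width: 0.0309
```

drive_tool(targets=[[[0, 25, 20], [0, 0, 7], 0.2], [[0, 50, 35], [0, 0, 14], 0.2], [[0, 70, 40], [0, 0, 14], 0.2], [[0, 70, 40], [0, 0, 14], 0.2]])

```text
clock: 10.23
tool_pos: [0.4802, 0.0651, 0.1882]
ee_rot: [3.106, 0.428, 0.014]
wrist_force: [-0.3, 0.3, -0.4]
width: 0.0351
```

```bash
python3 -c "
from arc import *
s,R=tool();fixrot(R,20)
snap('wrist','w10');snap('scene','s10');crop('s10',220,175,340,265,'s10c',6)"
```

```text
clock 10.2333 pos [0.4802 0.0651 0.1882] yawx 15.68 zax [ 0.0096 -0.0051 -0.9999] F [-0.3  0.3 -0.4] T [0.04 0.   0.01] w 0.0351 q7 [-0.02  0.22 -0.26  1.96  0.08  0.96 -1.61]
turn to yaw 20 [0.27 0.56 4.32]
```

View pics/w10.png

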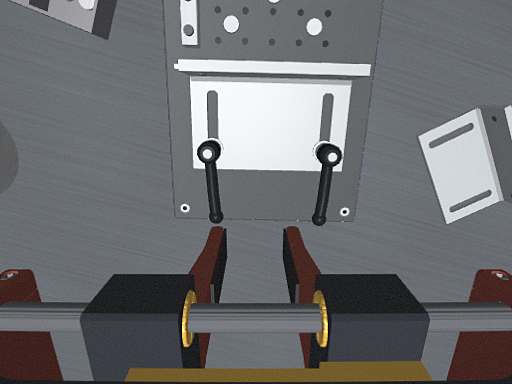

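View pics/s10c.png

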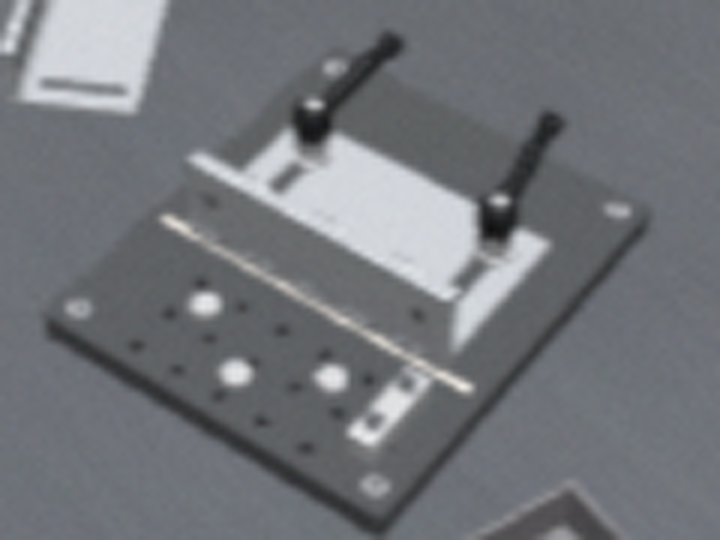

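Both levers now point back, hubs at (208,153) and (330,156), balls at (216,218) and (319,219). The wall top spans (180,63)-(370,69), with a line stub at (177,66). I'll measure the fence ends.

```bash
cat > fe.py <<'E'
from h import *
f=plate(np.array([.6004,.08]),np.radians(14.33))
def edges(fn,cols,r0,r1):
    z=load(fn);g=z['p'].astype(float).mean(2)
    for u in cols:
        r=np.convolve(g[:,u],[1,0,-1],'same');v=r0+np.argmax(r[r0:r1]);w=r[v-2:v+3].clip(0);vs=(w*np.arange(v-2,v+3)).sum()/w.sum()
        P=onz(z,u,vs,.078);Q=onz(z,u,vs,.02);print(u,round(vs,2),'z78',np.round(f(P),4),'z20',np.round(f(Q),4))
E
python3 -c "
from fe import *
edges('w10',[175,177,178]+list(range(184,370,23))+[367],50,80)
z=load('w10')
for a,b in (((207.5,154),(216.5,218)),((331,156.5),(319,219.5))):
    h=onz(z,*a,.065);e=onz(z,*b,.069);print(f(h),f(e),'plate ang',np.degrees(np.arctan2(*(np.array(f(e))-f(h))[::-1])))
crop('w10',160,45,220,85,'w10c',12);crop('w10',330,45,390,85,'w10d',12)"
```

```text
175 63.34 z78 [-0.0046  0.0873] z20 [0.0025 0.1017]
177 63.23 z78 [-0.0045  0.0856] z20 [0.0026 0.0996]
178 59.05 z78 [-0.0011  0.0845] z20 [0.0068 0.0984]
184 58.87 z78 [-0.0008  0.0793] z20 [0.0071 0.092 ]
207 59.44 z78 [-0.0008  0.0593] z20 [0.0071 0.0678]
230 59.91 z78 [-0.0007  0.0393] z20 [0.0072 0.0435]
253 60.25 z78 [-0.0005  0.0193] z20 [0.0075 0.0192]
276 61.14 z78 [-0.0006 -0.0008] z20 [ 0.0073 -0.0052]
299 61.73 z78 [-0.0006 -0.021 ] z20 [ 0.0074 -0.0296]
322 62.18 z78 [-0.0003 -0.0412] z20 [ 0.0076 -0.0541]
345 63.21 z78 [-0.0006 -0.0615] z20 [ 0.0074 -0.0788]
368 63.61 z78 [-0.0003 -0.0819] z20 [ 0.0077 -0.1035]
367 63.57 z78 [-0.0003 -0.081 ] z20 [ 0.0077 -0.1024]
(-0.08579895844422146, 0.06262169610601595) (-0.1526790504197473, 0.054104746551116495) plate ang -172.742642630194
(-0.08538227754192422, -0.06122997084532904) (-0.15207544319392044, -0.05431009996443996) plate ang 174.07636826145588
```

View pics/w10c.png

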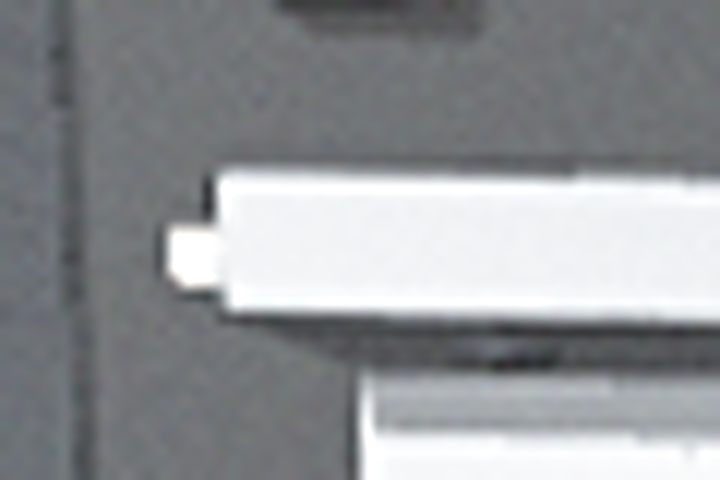

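View pics/w10d.png

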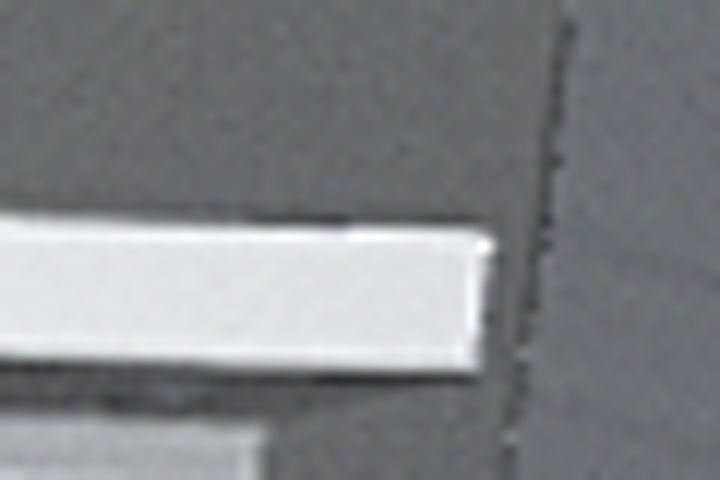

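The fence is still square, about 1 mm behind the line's middle at both ends. The right lever turned 87°. For the left lever I'll turn the tool by +186° so the last joint has range for the clockwise sweep.

drive_tool(targets=[[[-6, 7, 0], [0, 0, 7], 0.2], [[-12, 14, 0], [0, 0, 14], 0.2], [[-18, 21, 0], [0, 0, 21], 0.2], [[-24, 28, 0], [0, 0, 28], 0.2], [[-29, 34, 0], [0, 0, 35], 0.2]])

```text
clock: 10.75
tool_pos: [0.4495, 0.0939, 0.1856]
ee_rot: [2.833, 1.342, 0.009]
wrist_force: [-0.1, 0.3, -0.0]
width: 0.0353
```

drive_tool(targets=[[[0, 0, 0], [0, 0, 7], 0.2], [[0, 0, 0], [0, 0, 14], 0.2], [[0, 0, 0], [0, 0, 21], 0.2], [[0, 0, 0], [0, 0, 28], 0.2], [[0, 0, 0], [0, 0, 35], 0.2]])

```text
clock: 11.17
tool_pos: [0.4492, 0.0926, 0.1849]
ee_rot: [2.295, 2.139, 0.01]
wrist_force: [1.2, 0.1, -0.4]
width: 0.0354
```

drive_tool(targets=[[[0, 0, 0], [0, 0, 7], 0.2], [[0, 0, 0], [0, 0, 14], 0.2], [[0, 0, 0], [0, 0, 21], 0.2], [[0, 0, 0], [0, 0, 28], 0.2], [[0, 0, 0], [0, 0, 35], 0.2]])

```text
clock: 11.58
tool_pos: [0.4489, 0.0912, 0.1843]
ee_rot: [1.541, 2.737, 0.009]
wrist_force: [-0.1, 0.7, -0.4]
width: 0.0352
```

drive_tool(targets=[[[0, 0, 0], [0, 0, 7], 0.2], [[0, 0, 0], [0, 0, 14], 0.2], [[0, 0, 0], [0, 0, 21], 0.2], [[0, 0, 0], [0, 0, 28], 0.2], [[0, 0, 0], [0, 0, 35], 0.2]])

```text
clock: 12.0
tool_pos: [0.4485, 0.0898, 0.1836]
ee_rot: [-0.639, -3.074, -0.008]
wrist_force: [-0.9, 0.0, -0.1]
width: 0.0353
```

drive_tool(targets=[[[0, 0, 0], [0, 0, 7], 0.2], [[0, 0, 0], [0, 0, 14], 0.2], [[0, 0, 0], [0, 0, 21], 0.2], [[0, 0, 0], [0, 0, 28], 0.2], [[0, 0, 0], [0, 0, 35], 0.2]])

```text
clock: 12.42
tool_pos: [0.4482, 0.0883, 0.1829]
ee_rot: [0.321, -3.12, -0.006]
wrist_force: [0.0, 0.5, 0.3]
width: 0.0351
```

```bash
python3 -c "
from arc import *
s,R=tool();fixrot(R,201.6);print((np.array([.4516,.0988])-s['tool_pos'][:2])*1000)"
```

```text
clock 12.4167 pos [0.4482 0.0883 0.1829] yawx -168.24 zax [-0.0056  0.0033 -1.    ] F [0.  0.5 0.3] T [ 0.05 -0.14  0.  ] w 0.0351 q7 [ 0.34  0.25 -0.73  1.99  0.19  0.97  1.29]
turn to yaw 201.6 [-0.16 -0.34  9.84]
[ 3.38076183 10.45027312]
```

drive_tool(targets=[[[3.4, 10.5, 0], [-0.1, -0.3, 5], 0.2], [[3.4, 10.5, -15], [-0.16, -0.34, 9.8], 0.2], [[3.4, 10.5, -45], [-0.16, -0.34, 9.8], 0.2], [[3.4, 10.5, -75], [-0.16, -0.34, 9.8], 0.2], [[3.4, 10.5, -85], [-0.16, -0.34, 9.8], 0.2]])

```text
clock: 12.83
tool_pos: [0.4493, 0.0968, 0.0943]
ee_rot: [0.585, -3.081, 0.0]
wrist_force: [-1.2, -1.2, 0.0]
width: 0.0355
```

```bash
python3 -c "
from arc import *
s,R=tool();fixrot(R,201.6);print((np.array([.4516,.0988])-s['tool_pos'][:2])*1000);snap('wrist','w11')"
```

```text
clock 12.8333 pos [0.4493 0.0968 0.0943] yawx -158.51 zax [-0.0055 -0.0011 -1.    ] F [-1.2 -1.2  0. ] T [ 0.06 -0.08  0.07] w 0.0355 q7 [ 0.26  0.39 -0.7   2.08  0.35  0.79  1.29]
turn to yaw 201.6 [ 0.06 -0.31  0.11]
[2.25274737 1.98091191]
```

View pics/w11.png

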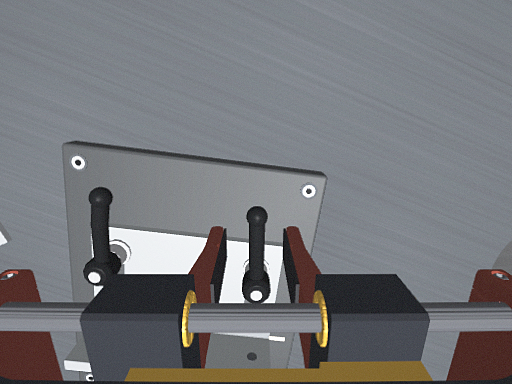

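The left lever (ball (257,215), hub (256,294)) is centred between the fingers. Lowering.

drive_tool(targets=[[[2, 2, -10], [0, -0.3, 0], 0.2], [[2, 2, -25], [0, -0.3, 0], 0.2], [[2, 2, -40], [0, -0.3, 0], 0.2], [[2, 2, -46], [0, -0.3, 0], 0.5], [[2, 2, -46], [0, -0.3, 0], 0.6]])

```text
clock: 13.3
tool_pos: [0.4507, 0.0985, 0.0478]
ee_rot: [0.585, -3.083, 0.001]
wrist_force: [-0.1, -0.3, 0.5]
width: 0.0249
```

drive_tool(targets=[[[0, 0, 0], [0, 0, 0], 0.6], [[0, 0, 0], [0, 0, 0], 0.6]])

```text
clock: 13.47
tool_pos: [0.4513, 0.0985, 0.0487]
ee_rot: [0.585, -3.084, 0.002]
wrist_force: [-0.0, 0.1, 0.5]
width: 0.0178
```

```bash
python3 -c "
from arc import *
arc((.5027,.1190),.055,[196,189.5,183,176.5,170],0)"
```

```text
clock 13.4667 pos [0.4513 0.0985 0.0487] yawx -158.53 zax [-0.002  -0.0015 -1.    ] F [-0.   0.1  0.5] T [ 0.05 -0.15 -0.03] w 0.0178 q7 [ 0.2   0.47 -0.65  2.11  0.44  0.7   1.21]
phi now -158.26086600076815 r 0.05529831901852448
196 [-1.5  5.3 -0.7] turn to yaw 196 [ 0.08 -0.12 -5.47]
189.5 [-2.9 11.4 -0.7] turn to yaw 189.5 [  0.07  -0.12 -11.97]
183 [-3.6 17.6 -0.7] turn to yaw 183 [  0.07  -0.13 -18.47]
176.5 [-3.5 23.8 -0.7] turn to yaw 176.5 [  0.06  -0.13 -24.97]
170 [-2.8 30.  -0.7] turn to yaw 170 [  0.05  -0.13 -31.47]
```

drive_tool(targets=[[[-1.5, 5.3, 0], [0, 0, -5.5], 0.6], [[-2.9, 11.4, 0], [0, 0, -12], 0.6], [[-3.6, 17.6, 0], [0, 0, -18.5], 0.6], [[-3.5, 23.8, 0], [0, 0, -25], 0.6], [[-2.8, 30, 0], [0, 0, -31.5], 0.6]])

```text
clock: 13.88
tool_pos: [0.4486, 0.1272, 0.0494]
ee_rot: [-0.285, -3.126, 0.004]
wrist_force: [-0.1, -3.7, -1.6]
width: 0.0176
```

```bash
python3 -c "
from arc import *
arc((.5027,.1190),.055,[166,160,154,148,142],0)"
```

```text
clock 13.8833 pos [0.4486 0.1272 0.0494] yawx 169.59 zax [-0.0025 -0.0021 -1.    ] F [-0.1 -3.7 -1.6] T [-0.75 -0.17  0.06] w 0.0176 q7 [ 0.04  0.44 -0.51  2.11  0.34  0.68  0.69]
phi now 171.3660019318169 r 0.0547590617911847
166 [ 0.8  5.1 -1.4] turn to yaw 166 [ 0.12 -0.15 -3.59]
160 [ 2.5 10.6 -1.4] turn to yaw 160 [ 0.11 -0.15 -9.59]
154 [ 4.7 15.9 -1.4] turn to yaw 154 [  0.1   -0.16 -15.59]
148 [ 7.5 20.9 -1.4] turn to yaw 148 [  0.09  -0.16 -21.59]
142 [10.8 25.6 -1.4] turn to yaw 142 [  0.08  -0.17 -27.59]
```

drive_tool(targets=[[[0.8, 5.1, -1], [0, 0, -3.6], 0.6], [[2.5, 10.6, -1], [0, 0, -9.6], 0.6], [[4.7, 15.9, -1], [0, 0, -15.6], 0.6], [[7.5, 20.9, -1], [0, 0, -21.6], 0.6], [[10.8, 25.6, -1], [0, 0, -27.6], 0.6]])

```text
clock: 14.3
tool_pos: [0.4586, 0.1516, 0.0491]
ee_rot: [-1.031, -2.964, 0.006]
wrist_force: [-3.6, -4.0, 2.8]
width: 0.0175
```

```bash
python3 -c "
from arc import *
arc((.5027,.1190),.055,[140,135,130,125,120,115],0)"
```

```text
clock 14.3 pos [0.4586 0.1516 0.0491] yawx 141.65 zax [-0.0047 -0.0027 -1.    ] F [-3.6 -4.   2.8] T [-0.89  0.56  0.08] w 0.0175 q7 [-0.11  0.44 -0.39  2.07  0.26  0.68  0.23]
phi now 143.49339886632868 r 0.05486576552776367
140 [ 2.   2.7 -1.1] turn to yaw 140 [ 0.15 -0.27 -1.66]
135 [ 5.2  6.3 -1.1] turn to yaw 135 [ 0.14 -0.28 -6.66]
130 [ 8.7  9.5 -1.1] turn to yaw 130 [  0.13  -0.28 -11.66]
125 [12.6 12.4 -1.1] turn to yaw 125 [  0.12  -0.29 -16.66]
120 [16.6 15.  -1.1] turn to yaw 120 [  0.1   -0.29 -21.66]
115 [20.9 17.2 -1.1] turn to yaw 115 [  0.09  -0.3  -26.66]
```

drive_tool(targets=[[[2, 2.7, -1], [0, 0, -1.7], 0.6], [[5.2, 6.3, -1], [0, 0, -6.7], 0.6], [[8.7, 9.5, -1], [0, 0, -11.7], 0.6], [[12.6, 12.4, -1], [0, 0, -16.7], 0.6]])

```text
clock: 14.63
tool_pos: [0.47, 0.163, 0.0488]
ee_rot: [-1.456, -2.778, 0.01]
wrist_force: [-4.9, -3.2, 4.8]
width: 0.0179
```

```bash
python3 -c "
from arc import *
arc((.5027,.1190),.055,[123,120,117,114,111,108,105],0)"
```

```text
clock 14.6333 pos [0.47   0.163  0.0488] yawx 124.7 zax [-0.0076 -0.003  -1.    ] F [-4.9 -3.2  4.8] T [-0.71  1.06  0.03] w 0.0179 q7 [-0.18  0.45 -0.31  2.04  0.21  0.68 -0.02]
phi now 126.61782495973063 r 0.054845303297737964
123 [ 2.8  2.1 -0.8] turn to yaw 123 [ 0.17 -0.44 -1.7 ]
120 [ 5.2  3.6 -0.8] turn to yaw 120 [ 0.15 -0.44 -4.7 ]
117 [ 7.7  5.  -0.8] turn to yaw 117 [ 0.14 -0.45 -7.7 ]
114 [10.3  6.2 -0.8] turn to yaw 114 [  0.13  -0.45 -10.7 ]
111 [13.   7.3 -0.8] turn to yaw 111 [  0.12  -0.46 -13.7 ]
108 [15.7  8.3 -0.8] turn to yaw 108 [  0.11  -0.46 -16.7 ]
105 [18.5  9.1 -0.8] turn to yaw 105 [  0.1   -0.46 -19.7 ]
```

drive_tool(targets=[[[2.8, 2.1, -1], [0, -0.4, -1.7], 0.6], [[5.2, 3.6, -1], [0, -0.4, -4.7], 0.6], [[7.7, 5, -1], [0, -0.4, -7.7], 0.6]])

```text
clock: 14.88
tool_pos: [0.4753, 0.1661, 0.0482]
ee_rot: [-1.644, -2.675, 0.013]
wrist_force: [-12.2, -9.3, 10.3]
width: 0.0176
```

drive_tool(targets=[[[2.5, 1.1, 0], [0, 0, -3], 0.6], [[4.4, 1.9, 0], [0, 0, -5], 0.6]])

```text
clock: 15.05
tool_pos: [0.475, 0.165, 0.048]
ee_rot: [-1.761, -2.594, 0.028]
wrist_force: [-18.2, -9.9, 12.6]
width: 0.0179
```

```bash
python3 -c "
from arc import *
arc((.5027,.1190),.055,[114,111,108,105],0);snap('wrist','w12')"
```

```text
clock 15.05 pos [0.475 0.165 0.048] yawx 111.66 zax [-0.0155 -0.0109 -0.9998] F [-18.2  -9.9  12.6] T [-2.16  3.76  0.25] w 0.0179 q7 [-0.23  0.46 -0.25  2.02  0.18  0.7  -0.22]
phi now 121.08061921513992 r 0.05369892363952176
114 [ 5.4  4.3 -0. ] turn to yaw 114 [ 0.64 -0.87  2.34]
111 [ 8.   5.4 -0. ] turn to yaw 111 [ 0.62 -0.89 -0.66]
108 [10.7  6.3 -0. ] turn to yaw 108 [ 0.59 -0.91 -3.66]
105 [13.5  7.1 -0. ] turn to yaw 105 [ 0.57 -0.92 -6.66]
```

View pics/w12.png

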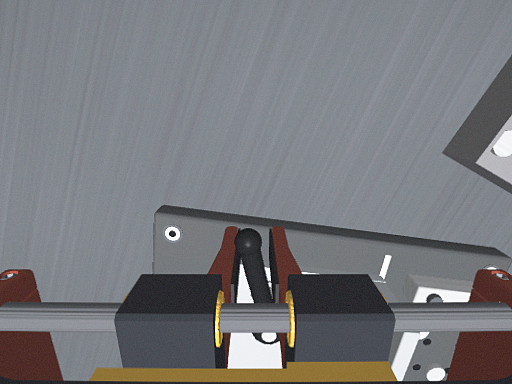

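The force has risen to 21 N with the motion stalled at ~121°, so the left lever is at its stop. Backing off and rising.

drive_tool(targets=[[[-2, -1, 0], [0, 0, 3], 0.4], [[-3, -1, 0], [0.5, -0.9, 5], 0.3], [[-3, -1, 5], [0.5, -0.9, 5], 0.2], [[-3, -1, 35], [0.5, -0.9, 5], 0.2], [[-3, -1, 70], [0.5, -0.9, 5], 0.2]])

```text
clock: 15.52
tool_pos: [0.4706, 0.1636, 0.1182]
ee_rot: [-1.653, -2.671, 0.008]
wrist_force: [1.0, 0.1, 0.1]
width: 0.0349
```

drive_tool(targets=[[[15, -30, 25], [0, 0, -4], 0.2], [[30, -65, 50], [0, 0, -8], 0.2], [[50, -105, 80], [0, 0, -12], 0.2], [[60, -140, 110], [0, 0, -12], 0.2], [[60, -150, 130], [0, 0, -12], 0.2]])

```text
clock: 15.93
tool_pos: [0.5307, 0.0117, 0.2493]
ee_rot: [-1.926, -2.48, 0.008]
wrist_force: [0.7, -0.2, 0.5]
width: 0.0354
```

drive_tool(targets=[[[20, 0, 20], [0, 0, 0], -1], [[40, 0, 20], [0, 0, 0], -1], [[40, 0, 20], [0, 0, 0], -1], [[40, 0, 20], [0, 0, 0], -1]])

```text
clock: 16.27
tool_pos: [0.5711, 0.0119, 0.2702]
ee_rot: [-1.927, -2.479, 0.006]
wrist_force: [-0.8, -0.1, -0.5]
width: 0.058
```

```bash
python3 -c "
from arc import *
tool();snap('wrist','w13');snap('top','t13');snap('scene','s13');crop('s13',220,175,340,265,'s13c',6)"
```

```text
clock 16.2667 pos [0.5711 0.0119 0.2702] yawx 104.29 zax [-0.0037 -0.0017 -1.    ] F [-0.8 -0.1 -0.5] T [ 0.01 -0.05  0.02] w 0.058 q7 [ 0.04  0.29 -0.19  1.65  0.06  1.2   0.09]
```

View pics/w13.png

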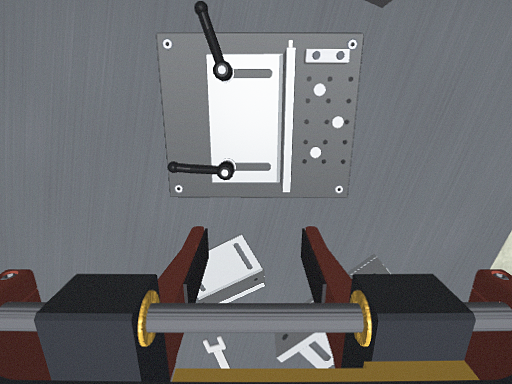

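View pics/s13c.png

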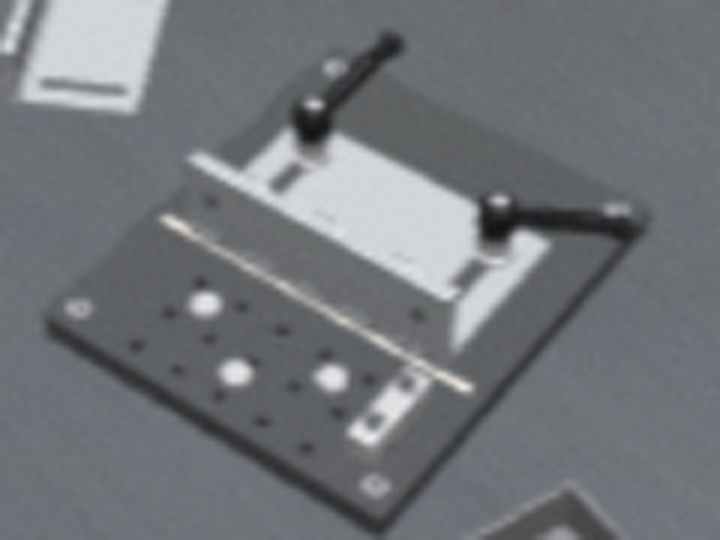

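The left lever now points out-left: hub (222,70), ball (201,7). The right one points back: hub (226,170), ball (172,167). The line stub shows at (291,43), just above the wall's left end. Final measurement:

Run:
```python
from fe import *
z=load('w13')
for a,b in (((223,70),(201,7)),((226.5,170.5),(172.5,167))):
    h=onz(z,*a,.065);e=onz(z,*b,.069);print(np.round(f(h),4),np.round(f(e),4),'plate ang',np.degrees(np.arctan2(*(np.array(f(e))-f(h))[::-1])))
g=z['p'].astype(float).mean(2)
for v in [42,44,46]+list(range(52,190,16))+[188]:
    r=np.convolve(g[v],[1,0,-1],'same');u=285+np.argmin(r[285:302]);w=-r[u-2:u+3].clip(None,0);us=(w*np.arange(u-2,u+3)).sum()/w.sum()
    print(v,round(us,2),'z78',np.round(f(onz(z,us,v,.078)),4),'z20',np.round(f(onz(z,us,v,.02)),4))
# bystanders: diff of top images
a=cv2.imread('pics/top0.png');b=cv2.imread('pics/t13.png');d=cv2.absdiff(a,b).max(2);n,l,s,c=cv2.connectedComponentsWithStats((d>60).astype(np.uint8));print([x.tolist() for x in s[1:] if x[4]>15])
```

```text
[-0.0833  0.0622] [-0.1052  0.1267] plate ang 108.81852387920588
[-0.0825 -0.0595] [-0.1518 -0.054 ] plate ang 175.48769565102572
42 292.44 z78 [-0.0038  0.0899] z20 [0.0028 0.1004]
44 292.13 z78 [-0.0041  0.0879] z20 [0.0025 0.098 ]
46 292.12 z78 [-0.004   0.0858] z20 [0.0026 0.0957]
52 294.86 z78 [-0.0007  0.0797] z20 [0.0064 0.0886]
68 294.38 z78 [-0.0006  0.0631] z20 [0.0066 0.0692]
84 293.49 z78 [-0.0009  0.046 ] z20 [0.0062 0.0493]
100 293.47 z78 [-0.0002  0.0283] z20 [0.007  0.0288]
116 292.5 z78 [-0.0006  0.0101] z20 [0.0065 0.0076]
132 291.9 z78 [-0.0006 -0.0086] z20 [ 0.0066 -0.0142]
148 291.4 z78 [-0.0004 -0.028 ] z20 [ 0.0067 -0.0368]
164 290.52 z78 [-0.0008 -0.048 ] z20 [ 0.0064 -0.0601]
180 290.48 z78 [-0.     -0.0687] z20 [ 0.0073 -0.0842]
188 289.84 z78 [-0.0004 -0.0794] z20 [ 0.0068 -0.0966]
[[240, 140, 6, 8, 20], [206, 151, 6, 6, 30], [174, 156, 13, 22, 118], [222, 157, 7, 6, 33], [194, 164, 6, 6, 31], [180, 167, 70, 20, 265], [185, 184, 81, 60, 2816], [234, 368, 22, 9, 77], [493, 371, 19, 13, 112], [234, 379, 21, 5, 74]]
```

View pics/t13.png

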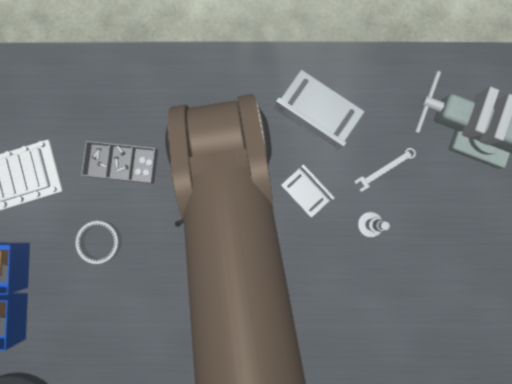

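```bash
python3 -c "
from h import *
tool();print(ctrl.finish_job())"
```

```text
clock 16.4167 pos [0.5698 0.0121 0.2692] yawx 104.37 zax [-0.0056 -0.0024 -1.    ] F [ 1.2 -0.   0.1] T [-0.02 -0.08 -0.02] w 0.0705 q7 [ 0.04  0.29 -0.19  1.66  0.06  1.2   0.09]
the job is handed in; nothing more can be done
None
```

I slid the fence about 48 mm forward onto the white line, turned both levers clockwise to their stops, and handed the job in at 16.4 s. No verdict is reported.

**Fence:** I pinched the middle of the wall, moved it forward and released it.
- Before release, with both levers still loose, its front face was within about 0.2 mm of the middle of the line along the part I could see.
- After tightening, the last wrist view puts it square and about 1 mm behind the line's middle. That is within the 4 mm allowed.

**Levers:** I straddled each lever's arm with the fingers and swept it round.
- **Right:** turned about 1.5 rad from its start, and stalled at about 14 N.
- **Left:** turned about 1.37 rad from its start, and stalled at about 21 N.
- I take both as being at their 1.6 rad stop because the motion stopped and the force rose well above the usual 4 to 7 N. The exact joint values can't be read, because the starting angles are only known to be between 0 and 0.4 rad.

**Other checks:** In the last top picture the ring gear, shaft, tray and wrench show no change. The arm was clear of everything, at about 0.27 m height.

**Small disagreement:** the first wrist view, at 0.28 m, put the line's middle about 0.5 mm further back than the last one. That is within the calibration's 2 mm.

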